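Load plug-in relays into a tilted storage tube

TASK

Put the two loose relays from the bench away in the tilted clear tube: lay each one flat in the open track at the tube's high end, with its blades pointing the same way as those of the relay already in the tube (uphill), and release it so that it slides down into the tube. See that the first has run all the way down before you load the second, so that in the end all three lie nose to tail against the stop at the low end. Do not drop or throw the relays, and leave the car, the relay socket and the pliers where they are.

Things in the scene. Friction and masses are not known exactly. Their poses are not given: they have to be found in the camera images.
- relay_a_center (a point): Loose plug-in relay lying on its broad face, 42.5 long x 28 wide x 21.5 mm high, 35 g: flat-sided clear cap (28 mm of the length, coil seen inside), flush black base (8 mm), then eight brass blades (6.5 mm). The point is its centre, half-way up. x runs along it from the cap end (x = -21.25 mm) to the blade tips (x = +21.25 mm), y across its width, z up. Starts on the bench, its heading varying widely.
- relay_b_center (a point): A second loose relay on the bench, identical to relay_a in form, size, mass and axes.
- relay_in_center (a point): The relay already in the tube, resting against the stop; identical in form, size and axes. Its blades, and so its x axis, point uphill.
- tube: The straight track, fixed on its stand, sloping 22 deg; place and heading vary. Origin: low end, on the track's floor, mid-width, at the stop's face (45 mm above the bench). x runs uphill along the track, y across, z square to the floor. From x = 0 to 175 mm it is a clear plastic tube: inside 31 wide x 24.5 high, outside 35 wide, top 26.5 mm above the floor with a 16 mm slot along it.
- track_load (a point): Middle of the open loading track, on its floor, mid-width, at x = 235 mm of tube and with the same axes. The open track runs from x = 175 to 290 mm: the tube's floor goes on, with only two side lips 5 mm high, 2 mm thick, 35 mm apart, closing in to 31 mm over the 30 mm before the tube. Above the lips all is free; the high end is open.
- tube_mouth (a point): Centre of the tube's mouth on the floor, x = 175 mm of tube, same axes. The floor is slippery (friction about 0.15): a relay let go in the open track slides down by itself, at up to about 1 m/s, to the stop or the relay before it, in about 1 s. Lying in the track its centre is 10.75 mm above the floor; three packed against the stop have centres at x = 21, 64 and 106 mm.
- relay_in: The relay already in the tube; here the point is the middle of its underside.
- relay_a: Relay a; here the point is the middle of its underside (10.75 mm under its centre).
- relay_b: Relay b; here the point is the middle of its underside.
- stand: The tube's stand: aluminium base plate 310 x 100 x 8 mm, fixed on the bench, with two upright sheet brackets under the track. Origin on the bench under the plate's middle, x level in the uphill direction, z up. The track's high end overhangs nothing and is about 154 mm above the bench.
- car: Bystander: a small four-wheeled robot car with a white breadboard on a black plate, 165 x 136 mm, 64 mm high. Origin under its middle. Leave it alone.
- socket: Bystander: black relay socket with screw terminals, 72 x 27 mm, 26 mm high. Origin under its middle. Leave it alone.
- pliers: Bystander: cutting pliers with orange grips, about 145 mm long, 12 mm high, lying flat. Leave them alone.
Not all that is in view belongs to the job. What is shaped like the relay_a but purple is not meant.

How it is judged:
By the outcome, as a careful person would: the job done as asked, in the order asked, and still so for the second after the job is handed in, with the robot touching nothing.
It also fails if it takes over 61 s, if anything falls off the work surface, if the arm or the gripper's body presses on something with over 40 N, if the wrist force passes 120 N, or if a joint passes its speed limit or range.

ROBOT

A 6-joint arm with a two-finger parallel gripper is mounted at the origin on the work surface. World frame = base frame: x ahead of the robot, y to its left, z up, the work surface at z = 0. Lengths are in m, angles in rad, forces in N, time in s.
With the tool pointing down it reaches from about 0.25 to 0.8 m from the base axis. Payload 8.5 kg.
Tool frame: the origin (TCP) lies at the very end of the fingers, on their centre line; the grasp point (between the pads) lies 19 mm behind it; z points along the fingers, y is the line along which they close (so a half turn about z gives the same grasp; the last joint's range is limited). The gripper opens to 85 mm and grips with 20 to 120 N. Pads are 22 mm wide; open, the fingers measure 114 mm over their backs; the gripper's body (76 mm by 85 mm) begins 54 mm behind the grasp point. The pads swing forward as they close: fully open they stand 13 mm farther back than shut.
Start: joints at [-1.25, 0.238, -0.013, 1.319, 0, 1.571], TCP at [0.166, -0.498, 0.231] pointing down, gripper open.
Joint ranges: [-2.66, 2.66], [-1.03, 1.9], [-1.14, 1.46], [-1.82, 2.27], [-1.45, 1.34], [-3.14, 3.14]. Speed limits (rad/s): [2.22, 2.22, 2.79, 3.14, 3.14, 3.14].

INTERFACE

Orientations are given as a rotation vector (axis times angle).
In Python, from cell import sensors, eyes, hand_in gives the robot as it stands. The module is installed in compiled form; this text tells all that it offers.
- The arm moves only by the tool apply_moves, never from a script. Its argument "moves" is text: rows parted by semicolons, each of 5 numbers parted by spaces: the finger opening in m, from 0 to 0.0854, then the shift along the world's x, y, z in m, then the turn about the world's z in degrees. A call has 1 to 8 rows; each row is the pose to reach, as a shift and turn from the pose commanded when the call began; what a row does not reach only later rows make up. A row lasts 1/10 s, in which the tool goes at most 50 mm and 8.59 degrees, less where a joint would pass 70% of its speed; a pose out of reach is approached as far as the arm can. A call with a gripper value outside its range is refused whole. The fingers move at their own pace and stop on an object; "newtons" is the grip in N (left out, the last holds). Time passes only in rows, so rows that repeat a pose let the fingers close. It gives the time, the measured TCP pose, the force, the opening and the grip force at its end, in the units of the state.
- sensors.observe(): the state, without advancing time (a new reading comes with each control period).
- eyes.capture(name): name is "scene" or "top" or "wrist"; returns a dict with "frame" (400x640x3 uint8, red, green, blue), "intrinsics" (3x3 intrinsics, pixels), "R" (3x3) and "t" (3): a world point X has camera coordinates R X + t. Camera axes: x right, y down, z forward; pixel columns grow to the right and rows downward; lengths in m; the calibration is good to about 2 mm. A picture is of the moment at which its call begins. There is no depth.
- hand_in(): hands the job in; it is judged then, once.
Trained networks look in a picture, given as the dict that the camera call returned (one of the last four; its "shot" number tells which), for a name from the list of things; names that differ only in an ending like _2 or _b are one class to them, and where a whole thing is asked for, a point or a joint stands for the part that bears it (a point fixed in the world has none). Each returns a list of dicts, best first, with "p" (0 to 1); they miss things now and then, are a little off and sometimes report something else, mostly with a low value. They report only what shows in the picture. A call takes as long as a camera call. They do not tell look-alikes from the thing itself.
- eyes.spot_in(label, picture): "location" ([column, row] in pixels, amid what is visible of it).
The state is a dict: "clock": time; "joints": joint angles; "joint_vel": joint speeds; "joint_torque": joint torques, N m; "tool_pos": TCP position; "tcp_rot": TCP orientation; "force": force on the tool from outside, world axes, zero at the start; "wrist_torque": the same for the moment, N m; "grip_width": opening from 0.0 (shut) to 1.0 (fully open); "grip_force": force on a finger pad.
Only numpy, scipy, OpenCV 4.12 (cv2) and the standard library are available. Lean on these libraries where they do the work, as an engineer would, in place of code of your own. Each camera call takes 0.05 s, during which the arm holds its last target. There are 200 camera calls.

## Working session

There is one attempt and no reset: what is moved stays moved. The work goes in short steps, Python scripts to look and compute and a tool call to move; the robot and the scene stay as the last step left them, time stands still between calls to the robot, and variables do not carry over. Pictures are saved under pics/ and viewed, at most 10 in all, crops included, and the job is handed in when it is done.

Besides the shell and the picture viewer there is one more tool, called after "Emit:" as name(argument=value, ...) on one line, values as JSON. apply_moves: Moves the arm, as the interface text tells. Its arguments: {"type":"object","properties":{"moves":{"type":"string"},"newtons":{"type":"number"}},"required":["moves"]}

```bash
mkdir -p pics
cat > h.py <<'E'
import numpy as np, cv2
from cell import sensors, eyes, hand_in
def ray(P,px):
    d=P["R"].T@np.linalg.inv(P["intrinsics"])@np.array([px[0],px[1],1.]); return -P["R"].T@P["t"], d
def atz(P,px,z):
    o,d=ray(P,px); return o+d*(z-o[2])/d[2]
def proj(P,X):
    c=np.array(X)@P["R"].T+P["t"]; q=c@P["intrinsics"].T; return q[...,:2]/q[...,2:]
def save(P,n): cv2.imwrite("pics/"+n,P["frame"][:,:,::-1])
def tri(P,a,Q,b):
    o1,d1=ray(P,a);o2,d2=ray(Q,b)
    s=np.linalg.lstsq(np.c_[d1,-d2],o2-o1,rcond=None)[0]
    p,q=o1+s[0]*d1,o2+s[1]*d2; return (p+q)/2,np.linalg.norm(p-q)
E
python3 - <<'E'
from h import *
np.set_printoptions(precision=3,suppress=True)
S=eyes.capture("scene");T=eyes.capture("top");
print(S.keys(), sensors.observe())
for P in(S,T):
    print(-P["R"].T@P["t"], P["intrinsics"][0,0])
    for l in["relay_a","relay_in","track_load","tube_mouth","tube","stand"]:
        print(l,[(np.round(d["location"]),round(d["p"],2)) for d in eyes.spot_in(l,P)])
cv2.imwrite("pics/1.png",np.vstack([S["frame"],T["frame"]])[:,:,::-1]) if 0 else (save(S,"s1.png"),save(T,"t1.png"))
E
```

```text
dict_keys(['frame', 'intrinsics', 'R', 't', 'shot']) {'clock': 0.1, 'joints': array([-1.25 ,  0.239, -0.014,  1.319, -0.   ,  1.571]), 'joint_vel': array([ 0.   , -0.002,  0.003, -0.001, -0.001, -0.001]), 'joint_torque': array([ -0.   , -53.972,  34.7  ,   0.013,  -0.   ,  -0.   ]), 'tool_pos': array([ 0.165, -0.498,  0.231]), 'tcp_rot': array([-3.1  , -0.501,  0.   ]), 'force': array([-0.224,  0.072,  0.206]), 'wrist_torque': array([-0.014,  0.03 ,  0.036]), 'grip_force': 0.0, 'grip_width': 1.0039167585965059}
[ 1.206 -0.317  1.092] 518.6010839667548
relay_a [(array([293., 167.]), 0.73), (array([389., 192.]), 0.66), (array([303., 194.]), 0.63)]
relay_in [(array([153., 267.]), 0.68)]
track_load [(array([199., 239.]), 0.73)]
tube_mouth []
tube [(array([194., 243.]), 0.64)]
stand [(array([204., 256.]), 0.79)]
[0.455 0.095 1.341] 432.7527214163143
relay_a [(array([256., 201.]), 0.65), (array([297., 247.]), 0.56), (array([421., 223.]), 0.32)]
relay_in []
track_load [(array([420., 220.]), 0.91)]
tube_mouth []
tube [(array([422., 226.]), 0.86)]
stand [(array([422., 226.]), 0.68)]
```

View pics/s1.png

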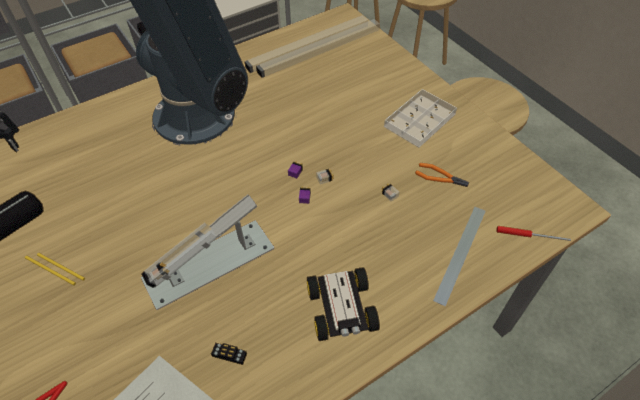

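View pics/t1.png

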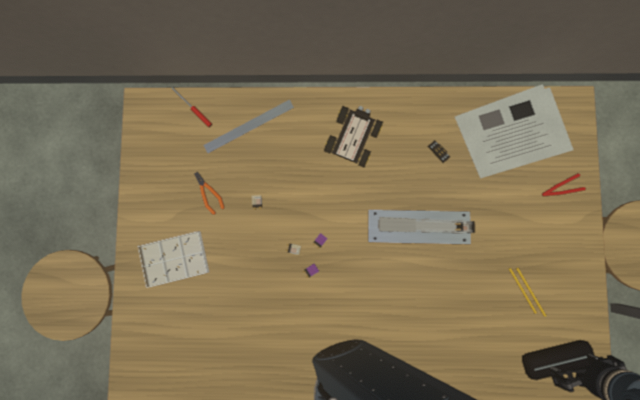

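The scene shows the grey, clear-capped relays at (324,176) and (389,192), and purple look-alikes at (295,170) and (304,195). In the top view the clear ones are at (256,201) and (294,249), and the purple ones at (321,240) and (312,270). The clear-capped pair fit the description. I'll confirm that in an enlarged crop that also shows the tube.

Run:
```python
from h import *
S=cv2.imread("pics/s1.png");T=cv2.imread("pics/t1.png")
def c(I,x0,x1,y0,y1,w,h): return cv2.resize(I[y0:y1,x0:x1],(w,h),interpolation=cv2.INTER_CUBIC)
a=c(T,240,340,185,285,300,300); b=c(S,280,410,150,215,500,300)
d=c(T,360,490,200,250,400,300//2); e=c(S,130,280,190,310,400,300)
d=cv2.copyMakeBorder(d,0,150,0,0,cv2.BORDER_CONSTANT)
cv2.imwrite("pics/c1.png",np.vstack([np.hstack([a,b]),np.hstack([d,e])]))
```

```text
(no output)
```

View pics/c1.png

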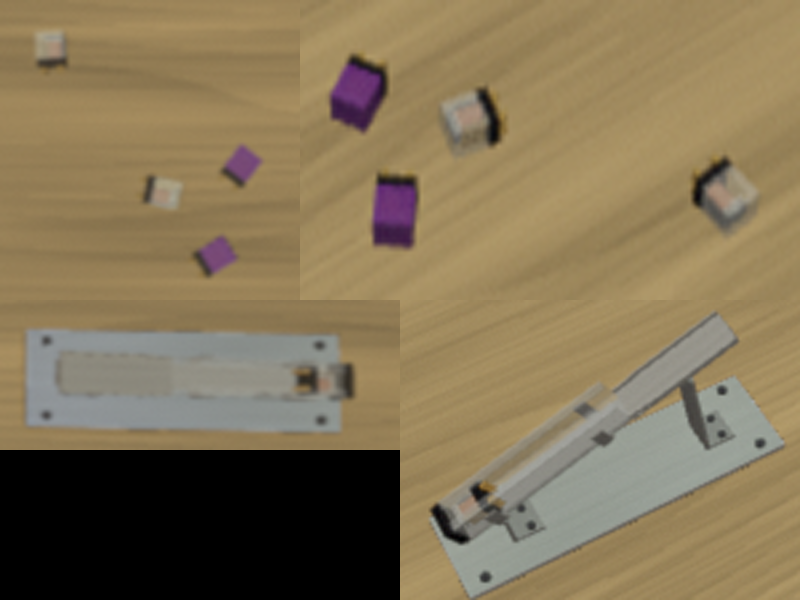

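The crop confirms it: the relays with clear caps, visible coils and black bases are at top (256,201), blades toward −x, and top (294,249), blades toward +y. The other two are purple decoys. The track's high end points toward +y.

Run:
```python
from h import *
np.set_printoptions(precision=4,suppress=True)
S=eyes.capture("scene");T=eyes.capture("top")
for n,t,s in[("A",(294,249),(324,176)),("B",(256.5,201),(389,192))]: print(n,atz(T,t,.0108),atz(S,s,.0108),tri(T,t,S,s))
b=np.array([atz(T,p,.008) for p in[(375,213.3),(375,237),(464,214.6),(464.3,239)]]);print(b,b.mean(0))
d=(b[0]+b[1]-b[2]-b[3]);print("heading",np.degrees(np.arctan2(d[1],d[0])))
print("hi end top",atz(T,(378.5,217.7),.158),atz(T,(378.5,232),.158));print("hi end scene",atz(S,(248.9,195.6),.158),atz(S,(257.1,206.4),.158))
for l in["tube_mouth","track_load","relay_in_center"]:
  for P in(S,T): print(l,[(d["location"],round(d["p"],2)) for d in eyes.spot_in(l,P)])
```

```text
A [0.4301 0.1888 0.0108] [0.4327 0.1909 0.0108] (array([0.4308, 0.1903, 0.0092]), np.float64(0.003171342163519347))
B [0.5772 0.3065 0.0108] [0.5756 0.3048 0.0108] (array([0.5765, 0.3054, 0.0116]), np.float64(0.0022514257531366967))
[[ 0.5403 -0.0594  0.008 ]
 [ 0.4677 -0.0587  0.008 ]
 [ 0.5371 -0.3305  0.008 ]
 [ 0.4629 -0.3292  0.008 ]] [ 0.502  -0.1945  0.008 ]
heading 89.14829313727604
hi end top [ 0.5188 -0.0514  0.158 ] [ 0.4799 -0.051   0.158 ]
hi end scene [ 0.492  -0.0548  0.158 ] [ 0.5298 -0.0542  0.158 ]
tube_mouth [([190.2, 241.9], 0.74)]
tube_mouth [([425.9, 224.4], 0.92)]
track_load [([197.0, 241.9], 0.66)]
track_load [([417.3, 223.3], 0.58)]
relay_in_center []
relay_in_center []
```

Emit:
apply_moves(moves="0.0854 0.24 0.33 0.15 63;0.0854 0.24 0.33 0.15 63;0.0854 0.24 0.33 0.15 63;0.0854 0.24 0.33 0.15 63;0.0854 0.24 0.33 0.15 63;0.0854 0.24 0.33 0.15 63;0.0854 0.24 0.33 0.15 63;0.0854 0.24 0.33 0.15 63", newtons=20)

```text
clock: 1.9
tool_pos: [0.387, -0.1928, 0.3703]
tcp_rot: [2.376, 2.054, 0.0]
force: [1.1, -0.7, -0.4]
grip_width: 0.999
grip_force: 0.0
```

Emit:
apply_moves(moves="0.0854 0.05 0.12 0.0 0;0.0854 0.05 0.12 0.0 0;0.0854 0.05 0.12 0.0 0;0.0854 0.05 0.12 0.0 0")

```text
clock: 2.3
tool_pos: [0.4374, -0.0716, 0.3691]
tcp_rot: [-2.377, -2.053, -0.001]
force: [0.2, -0.1, 0.1]
grip_width: 1.001
grip_force: 0.0
```

Run:
```python
from h import *
np.set_printoptions(precision=4,suppress=True)
W=eyes.capture("wrist");save(W,"w1.png");o=sensors.observe()
print(o["tool_pos"],o["tcp_rot"],o["joints"],o["clock"],-W["R"].T@W["t"],W["R"][2])
for l in["track_load","tube_mouth","relay_a"]: print(l,[(d["location"],round(d["p"],2)) for d in eyes.spot_in(l,W)])
```

```text
[ 0.4368 -0.073   0.3692] [-2.3781 -2.0525  0.0004] [-0.1656  0.0859  0.1476  1.6328 -0.      1.5519] 2.35 [0.4493 0.0049 0.5127] [-0.0441 -0.2973 -0.9538]
track_load [([381.1, 217.7], 0.67)]
tube_mouth [([375.1, 218.9], 0.58)]
relay_a [([246.9, 9.0], 0.84), ([311.2, 15.6], 0.6), ([517.5, 239.6], 0.32)]
```

View pics/w1.png

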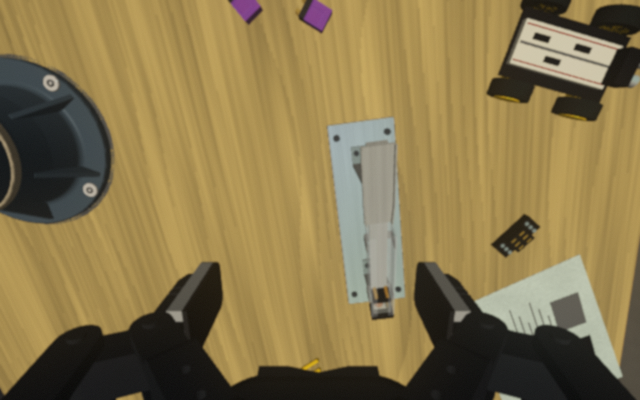

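The wrist view shows the track from its high end, about (362–396,143), down to the relay in the tube at (381,295). The plate bolts are at (336,138), (388,131), (354,295) and (398,289).

Run:
```python
from h import *
np.set_printoptions(precision=4,suppress=True)
W=eyes.capture("wrist")
F=cv2.imread("pics/w1.png")
b=np.array([atz(W,p,.008) for p in[(336,138),(388,131),(354,295),(398,289)]]);print(b,b.mean(0))
d=b[:2].sum(0)-b[2:].sum(0);print(np.degrees(np.arctan2(d[1],d[0])))
print(atz(W,(362,144),.158),atz(W,(396,142),.158))
c=cv2.resize(F[110:330,310:420],None,fx=3,fy=2.7,interpolation=cv2.INTER_CUBIC)
# model overlay: heading 89, origin from high end
h=np.radians(89.1);u=np.array([np.cos(h),np.sin(h),0]);v=np.array([-u[1],u[0],0]);s,k=np.sin(np.radians(22)),np.cos(np.radians(22))
for nm,P in(("w",W),("t",eyes.capture("top")),("s",eyes.capture("scene"))):
  I=cv2.resize(P["frame"][:,:,::-1].copy(),None,fx=4,fy=4,interpolation=cv2.INTER_CUBIC)
  o=np.array([.502,-.052,0])-u*.29*k+np.array([0,0,.045])
  f=lambda x,y,z:o+u*(x*k-z*s)+v*y+np.array([0,0,x*s+z*k])
  q=lambda L:cv2.polylines(I,[np.int32(4*proj(P,np.array(L)))],True,(0,255,0),1)
  q([f(290,0,0)*0+f(.29,.0195,.005),f(.29,-.0195,.005),f(.175,-.0195,.005),f(.175,.0195,.005)])
  q([f(.175,.0175,.0265),f(.175,-.0175,.0265),f(0,-.0175,.0265),f(0,.0175,.0265)])
  m=4*proj(P,o+u*.13); x,y=np.int32(m)
  cv2.imwrite(f"pics/_{nm}.png",I[max(0,y-300):y+300,max(0,x-270):x+270])
L=[cv2.imread(f"pics/_{n}.png") for n in"wts"];L=[cv2.resize(i,(266,590)) if 0 else i[:,100:440] for i in L[:1]]+[cv2.resize(i,(450,300)) for i in [L[1][130:470],L[2]]]
r=np.vstack(L[1:]); cv2.imwrite("pics/ov.png",np.hstack([cv2.resize(L[0],(340,600)),r]))
```

```text
[[ 0.4662 -0.0609  0.008 ]
 [ 0.5443 -0.0623  0.008 ]
 [ 0.4608 -0.3347  0.008 ]
 [ 0.5379 -0.3343  0.008 ]] [ 0.5023 -0.198   0.008 ]
88.76338593764243
[ 0.4873 -0.0528  0.158 ] [ 0.5232 -0.0561  0.158 ]
```

View pics/ov.png

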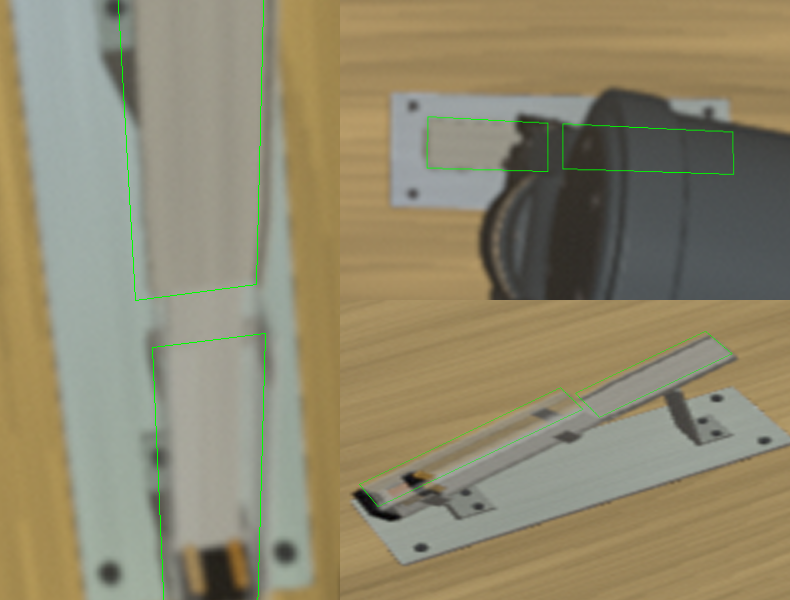

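Emit:
apply_moves(moves="0.06 -0.006 0.263 -0.24 0;0.06 -0.006 0.263 -0.24 0;0.06 -0.006 0.263 -0.24 0;0.06 -0.006 0.263 -0.24 0;0.06 -0.006 0.263 -0.24 0;0.06 -0.006 0.263 -0.24 0;0.06 -0.006 0.263 -0.24 0;0.06 -0.006 0.263 -0.24 0")

```text
clock: 3.45
tool_pos: [0.4285, 0.1899, 0.1259]
tcp_rot: [-2.379, -2.049, 0.007]
force: [-0.4, -0.9, -0.3]
grip_width: 0.707
grip_force: 0.0
```

Run:
```python
from h import *
np.set_printoptions(precision=4,suppress=True)
W=eyes.capture("wrist");o=sensors.observe()
print(o["tool_pos"],o["tcp_rot"],o["clock"])
print([(d["location"],round(d["p"],2)) for d in eyes.spot_in("relay_a",W)],proj(W,np.array([.431,.19,.0108])))
cv2.imwrite("pics/w2.png",W["frame"][:,:,::-1])
```

```text
[0.429  0.1892 0.1269] [-2.3793 -2.0491  0.006 ] 3.5
[([262.9, 264.2], 0.96), ([324.9, 193.0], 0.92), ([505.9, 11.2], 0.9), ([361.3, 276.9], 0.9)] [320.8876 196.202 ]
```

View pics/w2.png

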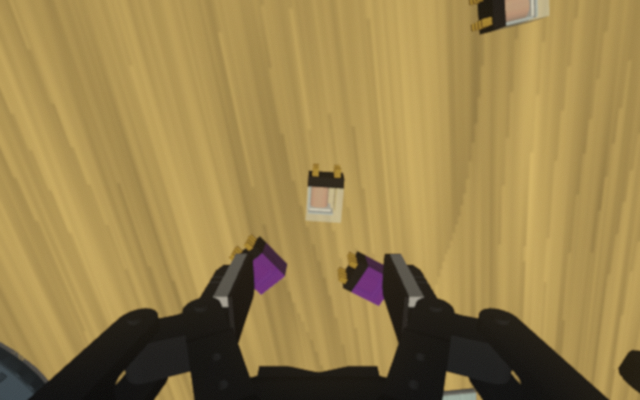

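The wrist view shows the clear relay A centred at about (325,195), its blade tips at row 166. The purple decoys are behind the fingers at (265,265) and (365,278), and B is at the top right (510,12).

Run:
```python
from h import *
np.set_printoptions(precision=4,suppress=True)
W=eyes.capture("wrist");I=W["frame"].astype(int)
P=[atz(W,p,.0215) for p in[(308,171),(344,173),(344,187),(307,186),(341,213),(305.5,212)]];print(np.array(P))
for z,p in((.0215,(316,165)),(.0215,(337,167)),(0,(304.5,221)),(0,(341,223))):print(atz(W,p,z))
d=P[1]-P[0];e=P[0]+P[1]-P[4]-P[5];print(np.degrees(np.arctan2(d[1],d[0])),np.degrees(np.arctan2(e[1],e[0])),[np.linalg.norm(d),np.linalg.norm(e)/2])
for q in((265,265),(365,278)): print("purple",atz(W,q,.015))
print("B",atz(W,(520,10),.02))
```

```text
[[0.426  0.2123 0.0215]
 [0.4531 0.2066 0.0215]
 [0.4517 0.1956 0.0215]
 [0.4233 0.2007 0.0215]
 [0.4467 0.1746 0.0215]
 [0.4187 0.1797 0.0215]]
[0.4328 0.216  0.0215]
[0.4484 0.2121 0.0215]
[0.4145 0.1642 0.    ]
[0.4458 0.1576 0.    ]
-11.78598296082242 78.02982295355285 [np.float64(0.02773004097362459), np.float64(0.03305886287889681)]
purple [0.3758 0.1348 0.015 ]
purple [0.4598 0.1093 0.015 ]
B [0.584  0.2996 0.02  ]
```

Emit:
apply_moves(moves="0.06 0.0065 0.005 -0.04 -3.5;0.06 0.0065 0.005 -0.08 -3.5;0.06 0.0065 0.005 -0.105 -3.5;0.06 0.0065 0.005 -0.117 -3.5;0.06 0.0065 0.005 -0.117 -3.5;0.06 0.0065 0.005 -0.117 -3.5")

```text
clock: 4.2
tool_pos: [0.438, 0.1927, 0.0136]
tcp_rot: [2.445, 1.972, 0.002]
force: [0.3, -0.1, 0.7]
grip_width: 0.701
grip_force: 0.0
```

Emit:
apply_moves(moves="0.02 0 0 0 0;0.02 0 0 0 0;0.02 0 0 0 0;0.02 0 0 0 0;0.02 0 0 0 0;0.02 0 0 0 0", newtons=20)

```text
clock: 4.8
tool_pos: [0.4377, 0.1936, 0.0135]
tcp_rot: [2.443, 1.974, 0.003]
force: [0.2, -2.1, 6.7]
grip_width: 0.323
grip_force: 21.3
```

Emit:
apply_moves(moves="0.02 0 0 0.04 0;0.02 0 0 0.08 0;0.02 0 0 0.13 0;0.02 0 -0.03 0.17 0;0.02 0.01 -0.07 0.205 4;0.02 0.02 -0.11 0.205 7;0.02 0.04 -0.15 0.205 11;0.02 0.055 -0.195 0.205 11")

```text
clock: 5.6
tool_pos: [0.4928, -0.0029, 0.2185]
tcp_rot: [2.238, 2.202, 0.003]
force: [0.1, 0.9, -0.3]
grip_width: 0.316
grip_force: 20.4
```

Emit:
apply_moves(moves="0.02 0.005 -0.045 0 0;0.02 0.01 -0.09 0 0;0.02 0.01 -0.098 -0.01 0;0.02 0.01 -0.098 -0.01 0;0.02 0.01 -0.098 -0.01 0")

```text
clock: 6.1
tool_pos: [0.5014, -0.0988, 0.2073]
tcp_rot: [-2.242, -2.199, 0.0]
force: [-0.3, -0.1, -1.3]
grip_width: 0.319
grip_force: 20.4
```

Run:
```python
from h import *
np.set_printoptions(precision=4,suppress=True)
W=eyes.capture("wrist");S=eyes.capture("scene");o=sensors.observe()
print(o["tool_pos"],o["tcp_rot"],o["clock"],o["force"],o["grip_width"]*85.4)
p=np.int32(proj(S,o["tool_pos"]));print(p)
c=cv2.resize(S["frame"][p[1]-60:p[1]+90,p[0]-100:p[0]+60],None,fx=2.5,fy=2.5,interpolation=cv2.INTER_CUBIC)
w=cv2.resize(W["frame"][150:400,220:420],(400,500)); c=cv2.copyMakeBorder(c,0,500-c.shape[0],0,0,0)
cv2.imwrite("pics/p1.png",np.hstack([w,c])[:,:,::-1])
```

```text
[ 0.5018 -0.0982  0.2077] [-2.2412 -2.2015 -0.0004] 6.2 [ 0.0174  0.0295 -0.2491] 27.008508220426517
[230 193]
```

View pics/p1.png

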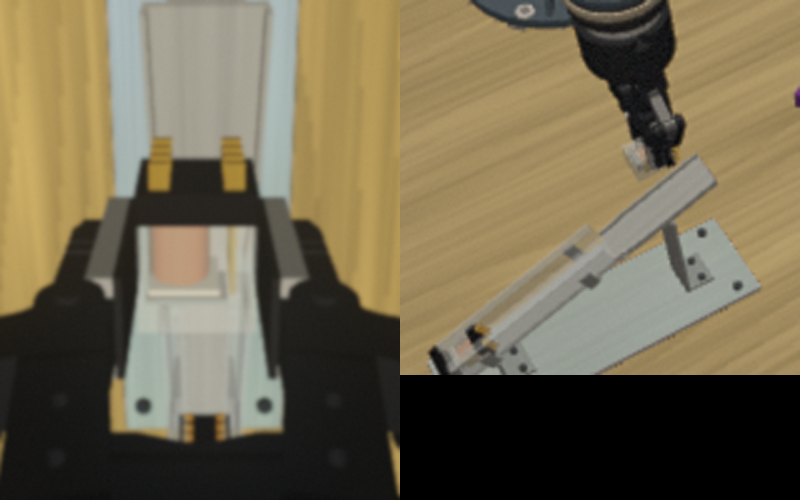

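The relay hangs level between the fingers. Its base is centred at crop column 197, the track's high end at about 206, and both are parallel.

Run:
```python
from h import *
np.set_printoptions(precision=4,suppress=True)
W=eyes.capture("wrist")
f=lambda x,y:(220+x/2,150+y/2)
for n,p,z in[("relayL",f(136,160),.216),("relayR",f(258,160),.216),("endL",f(142,5),.158),("endR",f(270,5),.158),("in L",f(188,418),.08),("in R",f(223,418),.08),("bolt",f(143,405),.008),("bolt",f(264,405),.008)]: print(n,atz(W,p,z))
```

```text
relayL [ 0.4897 -0.0762  0.216 ]
relayR [ 0.5164 -0.0767  0.216 ]
endL [ 0.4875 -0.0514  0.158 ]
endR [ 0.5248 -0.0521  0.158 ]
in L [ 0.4953 -0.2722  0.08  ]
in R [ 0.5129 -0.2725  0.08  ]
bolt [ 0.4648 -0.3283  0.008 ]
bolt [ 0.5413 -0.3296  0.008 ]
```

Emit:
apply_moves(moves="0.02 0.0025 -0.008 -0.03 0.4;0.02 0.0025 -0.008 -0.045 0.4;0.02 0.0025 -0.008 -0.051 0.4;0.02 0.0025 -0.008 -0.053 0.4;0.02 0.0025 -0.008 -0.053 0.4", newtons=20)

```text
clock: 6.75
tool_pos: [0.5047, -0.107, 0.1549]
tcp_rot: [2.234, 2.208, 0.0]
force: [-0.8, 1.0, -0.7]
grip_width: 0.321
grip_force: 20.4
```

Emit:
apply_moves(moves="0.02 0 0 -0.001 0;0.02 0 0 -0.002 0;0.02 0 0 -0.003 0;0.02 0 0 -0.003 0")

```text
clock: 7.15
tool_pos: [0.5043, -0.1076, 0.1513]
tcp_rot: [-2.235, -2.207, 0.0]
force: [-0.1, -0.2, -0.3]
grip_width: 0.32
grip_force: 20.4
```

Emit:
apply_moves(moves="0.02 0 0 -0.001 0;0.02 0 0 -0.002 0;0.02 0 0 -0.003 0;0.02 0 0 -0.003 0")

```text
clock: 7.55
tool_pos: [0.5053, -0.1083, 0.1496]
tcp_rot: [2.234, 2.205, 0.001]
force: [-0.9, -3.3, 10.6]
grip_width: 0.317
grip_force: 21.8
```

Run:
```python
from h import *
np.set_printoptions(precision=4,suppress=True)
W=eyes.capture("wrist");S=eyes.capture("scene");o=sensors.observe()
print(o["tool_pos"],o["clock"],o["force"])
p=np.int32(proj(S,o["tool_pos"]))
c=cv2.resize(S["frame"][p[1]-45:p[1]+45,p[0]-50:p[0]+40],(450,450),interpolation=cv2.INTER_CUBIC)
w=cv2.resize(W["frame"][150:375,240:400],(320,450))
cv2.imwrite("pics/p2.png",np.hstack([w,c])[:,:,::-1])
```

```text
[ 0.5052 -0.1083  0.1496] 7.65 [-1.591  -3.6767 11.3243]
```

View pics/p2.png

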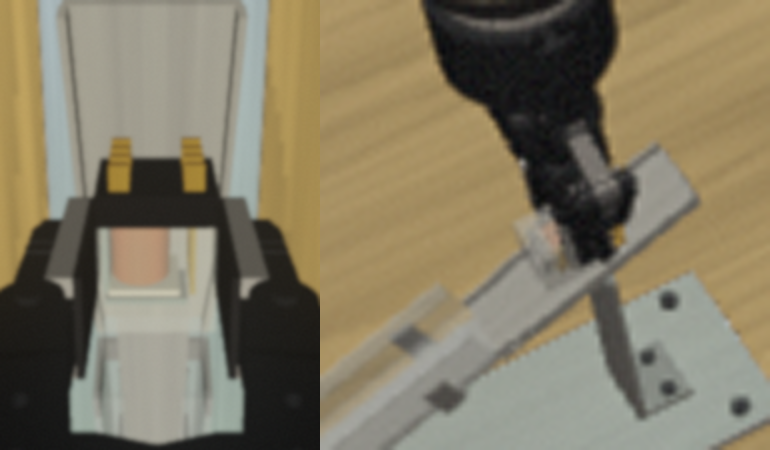

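The wrist and scene views show the relay centred between the lips, still level, with its blade end touching the floor at about 11 N. I'll push gently so it pivots in the grip.

Emit:
apply_moves(moves="0.02 0 0 -0.001 0;0.02 0 0 -0.002 0;0.02 0 0 -0.003 0;0.02 0 0 -0.003 0")

```text
clock: 8.05
tool_pos: [0.5055, -0.1089, 0.1473]
tcp_rot: [2.233, 2.203, 0.001]
force: [-3.1, -4.9, 16.8]
grip_width: 0.32
grip_force: 23.7
```

Emit:
apply_moves(moves="0.02 -0.0005 0 -0.001 0;0.02 -0.0005 0 -0.002 0;0.02 -0.0005 0 -0.003 0;0.02 -0.0005 0 -0.003 0")

```text
clock: 8.45
tool_pos: [0.5055, -0.1092, 0.1448]
tcp_rot: [2.232, 2.202, 0.001]
force: [-2.9, -6.4, 19.2]
grip_width: 0.316
grip_force: 25.8
```

Run:
```python
from h import *
np.set_printoptions(precision=4,suppress=True)
W=eyes.capture("wrist");S=eyes.capture("scene");o=sensors.observe()
print(o["tool_pos"],o["clock"],o["force"])
p=np.int32(proj(S,o["tool_pos"]))
c=cv2.resize(S["frame"][p[1]-45:p[1]+45,p[0]-50:p[0]+40],(450,450),interpolation=cv2.INTER_CUBIC)
w=cv2.resize(W["frame"][150:375,240:400],(320,450))
cv2.imwrite("pics/p3.png",np.hstack([w,c])[:,:,::-1])
```

```text
[ 0.5054 -0.1092  0.1447] 8.55 [-3.5065 -6.0227 19.161 ]
```

View pics/p3.png

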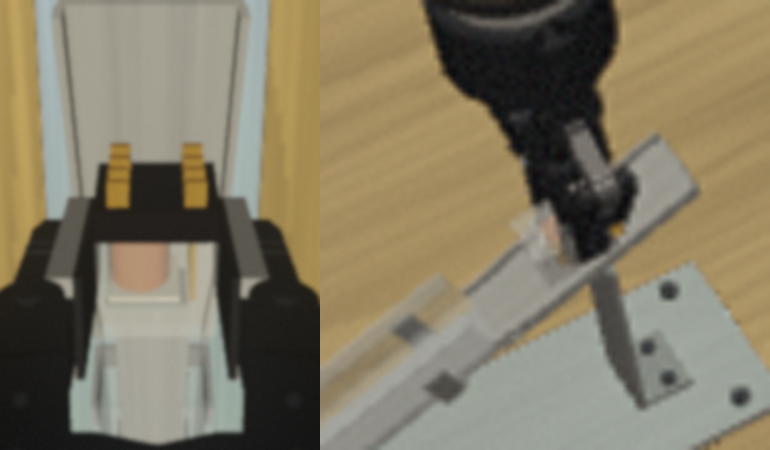

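The relay is pivoting: the blades are now tilted up along the slope, and the force has levelled off near 19 N. It needs a little more.

Emit:
apply_moves(moves="0.02 0 0 -0.001 0;0.02 0 0 -0.002 0;0.02 0 0 -0.0025 0;0.02 0 0 -0.0025 0")

```text
clock: 8.95
tool_pos: [0.5058, -0.1094, 0.1427]
tcp_rot: [2.232, 2.201, 0.002]
force: [-2.1, -7.8, 22.3]
grip_width: 0.315
grip_force: 27.5
```

Emit:
apply_moves(moves="0.02 0 0 0.0015 0;0.02 0 0 0.0015 0;0.034 0 0 0.002 0;0.045 0 0 0.003 0;0.05 0 0 0.006 0;0.05 0 0 0.015 0;0.05 0 0 0.03 0;0.05 0 0 0.04 0")

```text
clock: 9.75
tool_pos: [0.5041, -0.1075, 0.1811]
tcp_rot: [2.235, 2.207, 0.001]
force: [0.2, -0.6, -0.7]
grip_width: 0.584
grip_force: 0.0
```

Emit:
apply_moves(moves="0.05 0.01 0.05 0.02 8;0.05 0.02 0.1 0.02 16;0.05 0.03 0.15 0.02 24;0.05 0.04 0.2 0.02 32;0.05 0.05 0.25 0.02 40;0.05 0.055 0.28 0.02 48;0.06 0.055 0.30 0.02 56;0.06 0.055 0.32 0.02 64")

```text
clock: 10.55
tool_pos: [0.5588, 0.2143, 0.2]
tcp_rot: [-0.715, -3.059, 0.0]
force: [0.5, -0.1, 0.6]
grip_width: 0.706
grip_force: 0.0
```

Run:
```python
from h import *
np.set_printoptions(precision=4,suppress=True)
S=eyes.capture("scene");T=eyes.capture("top");o=sensors.observe()
print(o["tool_pos"],o["clock"],o["joints"],o["tcp_rot"])
for P in(S,T): print([(np.round(d["location"]),round(d["p"],2)) for d in eyes.spot_in("relay_a",P)])
c=cv2.resize(S["frame"][185:285,130:270],None,fx=4,fy=4,interpolation=cv2.INTER_CUBIC)
save(S,"s3.png");save(T,"t3.png");cv2.imwrite("pics/p4.png",c[:,:,::-1])
# darkness profile along tube axis in scene, between stop (152,274) and high end (253,201)
S0=cv2.imread("pics/s1.png").astype(int);S1=S["frame"][:,:,::-1].astype(int);D=np.abs(S1-S0).sum(2)
t=np.linspace(0,1,26)
for x,y in zip(150+103*t,272-71*t): print(int(x),int(y),D[int(y)-4:int(y)+5,int(x)-3:int(x)+4].max(),end=" | ")
```

```text
[0.5588 0.2148 0.1999] 10.65 [0.3668 0.3759 0.1047 1.2994 0.0004 0.8271] [-0.7166 -3.0587 -0.0007]
[(array([304., 192.]), 0.7), (array([388., 191.]), 0.62), (array([294., 170.]), 0.58), (array([166., 258.]), 0.45)]
[(array([451., 222.]), 0.46), (array([320., 241.]), 0.42)]
150 272 17 | 154 269 14 | 158 266 43 | 162 263 111 | 166 260 111 | 170 257 300 | 174 254 354 | 178 252 347 | 182 249 71 | 187 246 15 | 191 243 14 | 195 240 15 | 199 237 19 | 203 235 18 | 207 232 18 | 211 229 17 | 215 226 20 | 220 223 18 | 224 220 16 | 228 218 21 | 232 215 17 | 236 212 16 | 240 209 16 | 244 206 15 | 248 203 18 | 253 201 18 |
```

Relay A has slid down: image changes along the tube show only from column 162 to 182, next to the relay already in it (the expected seat). Now relay B.

Emit:
apply_moves(moves="0.06 0.02 0.09 -0.075 35;0.06 0.02 0.09 -0.075 35;0.06 0.02 0.09 -0.075 35;0.06 0.02 0.09 -0.075 35;0.06 0.02 0.09 -0.075 35;0.06 0.02 0.09 -0.075 35")

```text
clock: 11.35
tool_pos: [0.5792, 0.3015, 0.1253]
tcp_rot: [-0.217, 3.134, -0.0]
force: [-0.1, 0.2, 0.1]
grip_width: 0.703
grip_force: 0.0
```

Run:
```python
from h import *
np.set_printoptions(precision=4,suppress=True)
W=eyes.capture("wrist");o=sensors.observe();I=W["frame"];save(W,"w5.png")
print(o["tool_pos"],o["tcp_rot"],o["clock"],o["joints"])
D=[(d["location"],round(d["p"],2)) for d in eyes.spot_in("relay_a",W)];print(D,proj(W,np.array([.578,.304,.0108])))
u,v=np.int32(D[0][0]);m=(I.max(2)<50).astype(np.uint8);m[:v-60]=0;m[v+60:]=0;m[:,:u-60]=0;m[:,u+60:]=0
n,l,s,c=cv2.connectedComponentsWithStats(m)
for i in range(1,n):
  if s[i,4]>60:
    r=cv2.minAreaRect(np.argwhere(l==i)[:,::-1].astype(np.float32));b=cv2.boxPoints(r)
    print(s[i],r);print(b,np.array([atz(W,p,.0215) for p in b]))
cv2.imwrite("pics/p5.png",cv2.resize(I[v-70:v+70,u-90:u+90],None,fx=4,fy=4,interpolation=cv2.INTER_CUBIC)[:,:,::-1])
print(u-90,v-70)
```

```text
[0.5792 0.3015 0.1255] [-0.2171  3.1334  0.0001] 11.4 [ 0.4801  0.5033  0.1187  1.1856 -0.0002  0.3417]
[([324.8, 195.6], 0.88), ([63.4, 11.6], 0.66)] [320.9484 194.9953]
[318 175  16   8  78] ((325.5, 178.5), (7.0, 15.0), 90.0)
[[318. 175.]
 [333. 175.]
 [333. 182.]
 [318. 182.]] [[0.5595 0.299  0.0215]
 [0.558  0.3103 0.0215]
 [0.5634 0.3112 0.0215]
 [0.565  0.2998 0.0215]]
234 125
```

Run:
```python
from h import *
np.set_printoptions(precision=4,suppress=True)
W=eyes.capture("wrist");I=W["frame"]
for th in(65,80,95):
  m=(I.max(2)<th).astype(np.uint8);m[:140]=0;m[240:]=0;m[:,:285]=0;m[:,370:]=0
  n,l,s,c=cv2.connectedComponentsWithStats(m);i=1+np.argmax(s[1:,4])
  q=np.argwhere(l==i)[:,::-1];r=cv2.minAreaRect(q.astype(np.float32));print(th,s[i],r)
# grayish (low-saturation) cap
hs=cv2.cvtColor(I,cv2.COLOR_RGB2HSV)
for r in range(160,228,4): print(r,' '.join('%3d/%3d'%(hs[r,c,1],hs[r,c,2]) for c in range(294,358,4)))
```

```text
65 [310 173  34  16 369] ((326.3832092285156, 180.634521484375), (33.62860870361328, 13.608186721801758), 4.085616588592529)
80 [309 173  35  16 415] ((326.11553955078125, 180.5362091064453), (34.58727264404297, 14.563061714172363), 3.3664608001708984)
95 [309 172  36  18 454] ((326.3591613769531, 180.54202270507812), (35.536277770996094, 15.136460304260254), 3.945185899734497)
160 134/166 132/168 133/169 134/170 131/173 130/172 131/171 131/171 131/170 132/170 132/170 131/170 132/170 134/170 130/171 131/171
164 133/153 133/155 133/157 134/158 131/161 142/158 136/161 133/167 133/169 132/170 128/171 130/171 132/172 132/172 131/173 129/172
168 132/151 133/150 133/151 131/150 133/152 168/141 164/145 134/156 134/158 134/160 151/145 169/146 136/165 131/168 132/170 133/171
172 133/159 132/158 133/157 132/155 133/ 96 171/161 167/154 135/117 133/128 135/142 157/145 172/163 139/154 133/157 132/159 134/160
176 130/174 132/174 133/173 131/173 128/ 50 172/151 171/133 124/ 41 128/ 42 137/ 39 168/114 171/166 151/ 71 132/157 132/157 132/156
180 134/166 131/168 133/169 132/170  96/ 53  99/ 49  92/ 50
[... 824 characters left out ...]
  71/190  85/184 134/166 131/167 133/167
208 132/190 129/190 132/188 106/190  29/167  64/174  78/183  83/187  71/177  51/171  84/180  70/192  92/177 132/160 131/161 134/162
212 129/196 129/195 129/194 101/197  31/166  31/175  34/179  33/183  35/187  35/180  78/194  74/199 103/188 132/174 133/171 133/167
216 129/196 131/197 127/198  96/202  67/201  65/199  61/197  55/194  52/193  47/189  72/199  74/202 112/192 130/188 130/187 131/185
220 130/184 132/185 132/186  92/196  73/199  74/200  72/201  75/201  72/202  72/202  74/202  73/203 119/195 129/194 129/193 129/192
224 131/179 132/176 130/176 132/176 130/176 130/176 126/180 123/181 119/184 116/187 108/189 101/192 128/189 130/189 131/191 131/191
```

Emit:
apply_moves(moves="0.06 -0.0095 0.0045 -0.04 -4;0.06 -0.0095 0.0045 -0.08 -4;0.06 -0.0095 0.0045 -0.1 -4;0.06 -0.0095 0.0045 -0.112 -4;0.06 -0.0095 0.0045 -0.112 -4;0.06 -0.0095 0.0045 -0.112 -4")

```text
clock: 12.1
tool_pos: [0.5701, 0.3071, 0.0139]
tcp_rot: [-0.116, 3.138, 0.001]
force: [-0.4, 0.0, 0.9]
grip_width: 0.702
grip_force: 0.0
```

Emit:
apply_moves(moves="0.02 0 0 0 0;0.02 0 0 0 0;0.02 0 0 0 0;0.02 0 0 0 0;0.02 0 0 0 0;0.02 0 0 0 0", newtons=20)

```text
clock: 12.7
tool_pos: [0.5701, 0.3073, 0.0141]
tcp_rot: [-0.117, 3.137, 0.001]
force: [-1.1, -1.2, 5.7]
grip_width: 0.317
grip_force: 21.0
```

Emit:
apply_moves(moves="0.02 0 0 0.04 0;0.02 0 0 0.08 0;0.02 0 0 0.13 -8;0.02 0 -0.03 0.17 -16;0.02 -0.01 -0.07 0.2 -24;0.02 -0.02 -0.11 0.205 -32;0.02 -0.03 -0.15 0.205 -40;0.02 -0.04 -0.19 0.205 -48")

```text
clock: 13.5
tool_pos: [0.5289, 0.1156, 0.2187]
tcp_rot: [1.177, 2.911, 0.001]
force: [0.1, -0.8, -0.5]
grip_width: 0.321
grip_force: 20.3
```

Emit:
apply_moves(moves="0.02 0 -0.03 0 -8;0.02 -0.01 -0.07 0 -16;0.02 -0.02 -0.11 0 -24;0.02 -0.025 -0.15 0 -32;0.02 -0.025 -0.19 0 -40;0.02 -0.025 -0.217 0 -47;0.02 -0.025 -0.217 -0.01 -47;0.02 -0.025 -0.217 -0.01 -47")

```text
clock: 14.3
tool_pos: [0.5036, -0.1004, 0.2069]
tcp_rot: [-2.235, -2.206, 0.001]
force: [-1.3, 0.3, 0.4]
grip_width: 0.316
grip_force: 20.3
```

Run:
```python
from h import *
np.set_printoptions(precision=4,suppress=True)
W=eyes.capture("wrist");o=sensors.observe();I=W["frame"];save(W,"w6.png")
print(o["tool_pos"],o["tcp_rot"],o["clock"],o["force"])
a=np.degrees(2*np.arctan2(o["tcp_rot"][1],o["tcp_rot"][0]));print("heading",a%180)
g=cv2.cvtColor(I,cv2.COLOR_RGB2GRAY)
for r in(225,230,235,240,245,250): # dark base extents
  x=[c for c in range(280,360) if g[r,c]<60]; print(r,x[0] if x else None,x[-1] if x else None,len(x))
G=cv2.imread("pics/w5.png",0)
for r in(165,185,205): print(r,g[r,280:370:2])
```

```text
[ 0.5038 -0.0997  0.2073] [-2.2333 -2.2077  0.0009] 14.35 [-0.8031  0.2258  0.0313]
heading 89.33822851368433
225 None None 0
230 None None 0
235 None None 0
240 292 344 27
245 291 345 31
250 285 351 43
165 [183 180 179 175 159 137 158 164 164 165 163 161 159 158 160 162 162 161
 163 165 164 165 164 160 159 158 161 161 166 164 163 163 164 162 140 153
 172 183 184 184 180 176 174 154 151]
185 [180 180 178 180 169 152 141 162 165 164 165 163 161 158 158 161 161 161
 163 164 164 163 163 160 157 157 159 162 164 163 162 164 163 149 143 166
 182 184 184 182 179 178 169 144 143]
205 [178 180 176 181 179 165 142 154 163 163 163 161 160 157 155 161 161 160
 162 163 162 163 161 158 156 157 159 162 162 162 163 164 156 139 160 178
 183 185 182 180 179 177 161 143 142]
```

Emit:
apply_moves(moves="0.02 0.001 -0.006 -0.03 0;0.02 0.001 -0.006 -0.045 0;0.02 0.001 -0.006 -0.052 0;0.02 0.001 -0.006 -0.055 0;0.02 0.001 -0.006 -0.055 0")

```text
clock: 14.85
tool_pos: [0.5056, -0.1054, 0.1532]
tcp_rot: [2.234, 2.209, 0.0]
force: [0.1, 0.5, 0.1]
grip_width: 0.318
grip_force: 20.3
```

Emit:
apply_moves(moves="0.02 0 0 -0.001 0;0.02 0 0 -0.002 0;0.02 0 0 -0.003 0;0.02 0 0 -0.004 0;0.02 0 0 -0.004 0")

```text
clock: 15.35
tool_pos: [0.5059, -0.1064, 0.1497]
tcp_rot: [2.234, 2.206, 0.001]
force: [-0.1, -1.3, 5.2]
grip_width: 0.317
grip_force: 20.9
```

Contact at about 0.150, as with relay A. Pivoting it down.

Emit:
apply_moves(moves="0.02 0 0 -0.001 0;0.02 0 0 -0.002 0;0.02 0 0 -0.003 0;0.02 0 0 -0.004 0;0.02 0 0 -0.004 0")

```text
clock: 15.85
tool_pos: [0.5075, -0.1076, 0.1475]
tcp_rot: [2.232, 2.202, 0.003]
force: [-0.3, -6.0, 17.6]
grip_width: 0.316
grip_force: 23.2
```

Emit:
apply_moves(moves="0.02 0 0 -0.001 0;0.02 0 0 -0.002 0;0.02 0 0 -0.003 0;0.02 0 0 -0.004 0;0.02 0 0 -0.004 0")

```text
clock: 16.35
tool_pos: [0.5078, -0.1077, 0.1439]
tcp_rot: [2.231, 2.201, 0.003]
force: [-0.5, -5.6, 20.9]
grip_width: 0.322
grip_force: 25.9
```

Emit:
apply_moves(moves="0.02 0 0 -0.001 0;0.02 0 0 -0.001 0;0.02 -0.001 0 0.0005 0;0.02 -0.001 0 0.0005 0;0.034 -0.001 0 0.001 0;0.045 -0.001 0 0.002 0;0.05 -0.001 0 0.005 0;0.05 -0.001 0 0.015 0")

```text
clock: 17.15
tool_pos: [0.5036, -0.1058, 0.1553]
tcp_rot: [-2.234, -2.206, 0.002]
force: [-1.0, 0.5, 0.2]
grip_width: 0.585
grip_force: 0.0
```

Emit:
apply_moves(moves="0.05 0 0.02 0.04 0;0.05 0 0.06 0.06 0;0.05 0 0.1 0.06 0;0.05 0 0.15 0.06 0;0.05 0 0.2 0.06 0;0.05 0 0.2 0.06 0;0.05 0 0.2 0.06 0;0.05 0 0.2 0.06 0")

```text
clock: 17.95
tool_pos: [0.5043, 0.0934, 0.2161]
tcp_rot: [2.235, 2.207, -0.0]
force: [0.7, -1.0, -0.5]
grip_width: 0.586
grip_force: 0.0
```

Run:
```python
from h import *
S=eyes.capture("scene");T=eyes.capture("top");o=sensors.observe();print(o["tool_pos"],o["clock"])
c=cv2.resize(S["frame"][185:285,130:270],(560,400),interpolation=cv2.INTER_CUBIC)
d=cv2.resize(T["frame"][205:245,360:480],(560,187),interpolation=cv2.INTER_CUBIC)
cv2.imwrite("pics/p7.png",np.vstack([c,d])[:,:,::-1])
```

```text
[0.50442671 0.09281291 0.21595944] 18.05
```

View pics/p7.png

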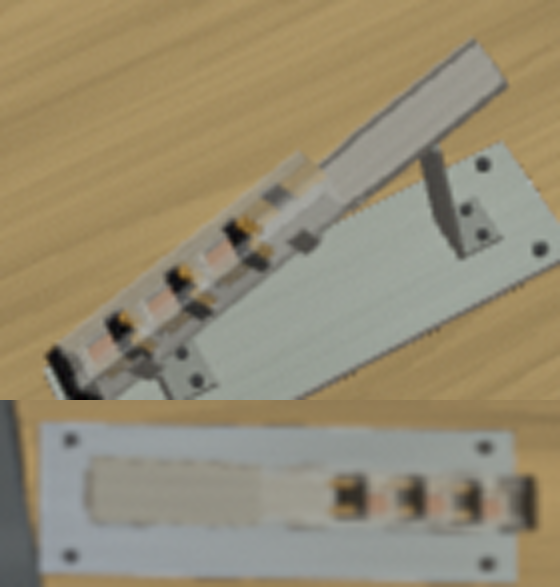

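The picture shows all three relays packed nose to tail from the stop, at crop (75,370) to (240,230), with every set of blades pointing uphill.

```bash
python3 -c "
from cell import hand_in;print(hand_in())"
```

```text
the job is handed in; nothing more can be done
None
```

Both loose relays are in the tube with their blades uphill. All three lie nose to tail against the stop in the final pictures, and the job was handed in at about 18 s.

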